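Line up the pole shims and post the tally pin

TASK

Slide the three loose shims across the table, without lifting them, into an even, square row: each with a long side flat against the front of the aluminium fence and centred on one of its three black marks, one shim per mark, in any order. When the row is made, stand the red-capped tally pin upright in the bore of the bearing race to show the set is checked, and let go. Leave the gauge plate, the copper offcut and the loose red cap alone, and do not shove the race about.

Things in the scene. Friction and masses are not known exactly. Their poses are not given: they have to be found in the camera images.
- fence: fixed aluminium straightedge bar, 20 mm (x) by 290 mm (y) by 16 mm high; origin at the centre of its underside; its front face, towards the robot, is at x = -10 mm in its frame; three black marks 5 mm wide cross its top and front at y = -95, 0 and +95 mm. A shim flush at a mark has its centre at x = -28 mm and y = the mark
- shim_steel: bright steel shim, a flat rectangular block 36 mm (its x) by 52 mm (its y) by 12 mm high, about 175 g; origin at the centre of its underside, z up; lies loose on the table in front of the fence, its y axis within 0.6 rad of the fence's y axis
- shim_brass: yellow brass shim, a flat rectangular block 36 mm (its x) by 52 mm (its y) by 12 mm high, about 190 g; origin at the centre of its underside, z up; lies loose on the table in front of the fence, its y axis within 0.6 rad of the fence's y axis
- shim_dark: dark steel shim, a flat rectangular block 36 mm (its x) by 52 mm (its y) by 12 mm high, about 165 g; origin at the centre of its underside, z up; lies loose on the table in front of the fence, its y axis within 0.6 rad of the fence's y axis
- pin: tally pin standing upright on the table, 72 mm tall: steel shank 20 mm diameter up to 50 mm, then a red plastic cap 24 mm diameter from 50 to 72 mm; about 130 g; origin at the centre of its foot, z up its axis
- race: loose stainless bearing race lying flat: ring 54 mm outside diameter, 28 mm bore through to the table, 16 mm high, 120 g; origin at the centre of its underside. It lies on one side of the shims, the pin on the other; which side varies
- gauge_plate: bystander: silver lapped gauge plate lying flat, 60 (x) by 90 (y) by 10 mm, beyond the fence; origin at the centre of its underside
- busbar: bystander: copper busbar offcut lying flat, 75 (x) by 30 (y) by 8 mm; origin at the centre of its underside
- cap: bystander: loose red plastic cap lying on the table, 38 mm diameter, 18 mm high; origin at the centre of its underside
- hanger: bystander, fixed: cast iron shim hanger bar on two bench hooks at the left side of the table, 280 mm long (x), 190 mm tall, about 60 mm deep; origin at table level under its middle

How it is judged:
By the outcome, as a careful person would: the job done as asked, in the order asked, and still so for the second after the job is handed in, with the robot touching nothing.
It also fails if it takes over 72 s, if anything falls off the work surface, if the arm or the gripper's body presses on something with over 40 N, if the wrist force passes 120 N, or if a joint passes its speed limit or range.

ROBOT

A 6-joint arm with a two-finger parallel gripper is mounted at the origin on the work surface. World frame = base frame: x ahead of the robot, y to its left, z up, the work surface at z = 0. Lengths are in m, angles in rad, forces in N, time in s.
With the tool pointing down it reaches from about 0.375 to 0.9 m from the base axis. Payload 3.1 kg.
Tool frame: the origin (TCP) lies at the very end of the fingers, on their centre line; the grasp point (between the pads) lies 19 mm behind it; z points along the fingers, y is the line along which they close (so a half turn about z gives the same grasp; the last joint's range is limited). The gripper opens to 85 mm and grips with 20 to 120 N. Pads are 22 mm wide; open, the fingers measure 114 mm over their backs; the gripper's body (76 mm by 85 mm) begins 54 mm behind the grasp point. The pads swing forward as they close: fully open they stand 13 mm farther back than shut.
Start: joints at [-1.327, 0.527, 1.433, -0, 1.181, -0.178], TCP at [0.256, -0.57, 0.231] pointing down, gripper open.
Joint ranges: [-3.08, 3.08], [-0.75, 2.2], [0.22, 2.44], [-1.43, 4.57], [0, 2.65], [-2.85, 2.85]. Speed limits (rad/s): [2.79, 2.79, 3.14, 3.14, 3.14, 3.14].

INTERFACE

Orientations are given as a unit quaternion [x, y, z, w].
In Python, from station import telemetry, snapshot, ticket gives the robot as it stands.
- The arm moves only by the tool move_arm, never from a script. Its argument "commands" is text: rows parted by semicolons, each of 7 numbers parted by spaces: the shift along the tool's x, y, z in mm, then the turn, a rotation vector about the tool's x, y, z in degrees, then the opening, from -1 (shut) to 1 (fully open). A call has exactly 5 rows; each row is the pose to reach, as a shift and turn from the pose commanded when the call began, along the tool's axes at that moment; what a row does not reach only later rows make up. A row lasts 1/8 s, in which the tool goes at most 62.5 mm and 10.7 degrees, less where a joint would pass 70% of its speed; a pose out of reach is approached as far as the arm can. A call with a gripper value outside its range is refused whole. The fingers move at their own pace and stop on an object; "grip_force" is the grip in N (left out, the last holds). Time passes only in rows, so rows that repeat a pose let the fingers close, or fill a call up. It gives the time, the measured TCP pose, the force, the opening and the grip force at its end, in the units of the state.
- telemetry.sense(): the state, without advancing time (a new reading comes with each control period).
- snapshot(name): name is "scene" or "top" or "wrist"; returns a dict with "image" (480x640x3 uint8, red, green, blue), "fx", "fy", "cx", "cy" (pixels), "pose" (4x4, takes a point from camera to world coordinates). Camera axes: x right, y down, z forward; pixel columns grow to the right and rows downward; lengths in m; the calibration is good to about 2 mm. A picture is of the moment at which its call begins. There is no depth.
- ticket.sign_off(): hands the job in; it is judged then, once.
The state is a dict: "t": time; "q": joint angles; "qd": joint speeds; "tau": joint torques, N m; "tcp_pos": TCP position; "tool_rot": TCP orientation; "force": force on the tool from outside, world axes, zero at the start; "ft_torque": the same for the moment, N m; "finger_gap": opening from 0.0 (shut) to 1.0 (fully open); "gripper_force": force on a finger pad.
Only numpy, scipy, OpenCV 4.12 (cv2) and the standard library are available. Lean on these libraries where they do the work, as an engineer would, in place of code of your own. Each camera call takes 0.05 s, during which the arm holds its last target. There are 200 camera calls.

## Working session

There is one attempt and no reset: what is moved stays moved. The work goes in short steps, Python scripts to look and compute and a tool call to move; the robot and the scene stay as the last step left them, time stands still between calls to the robot, and variables do not carry over. Pictures are saved under pics/ and viewed, at most 10 in all, crops included, and the job is handed in when it is done.

Besides the shell and the picture viewer there is one more tool, called after "Request:" as name(argument=value, ...) on one line, values as JSON. move_arm: Moves the arm, as the interface text tells. Its arguments: {"type":"object","properties":{"commands":{"type":"string"},"grip_force":{"type":"number"}},"required":["commands"]}

```bash
mkdir -p pics; ls
python3 - <<'E'
from station import telemetry, snapshot
import cv2,pickle
s=telemetry.sense();print({k:s[k] for k in('t','tcp_pos','tool_rot','force','finger_gap')})
d={}
for n in("top","scene"):
    d[n]=snapshot(n);print(n,d[n]['fx'],d[n]['fy'],d[n]['cx'],d[n]['cy'],d[n]['pose'])
    cv2.imwrite(f"pics/{n}0.png",d[n]['image'][:,:,::-1])
pickle.dump(d,open('s0.pkl','wb'))
E
```

```text
pics
{'t': 0.0, 'tcp_pos': array([ 0.25629024, -0.5692468 ,  0.23032211]), 'tool_rot': array([ 9.77733533e-01,  2.09847456e-01, -5.34753774e-05, -1.08694138e-03]), 'force': array([ 0.22584979, -0.45167912,  0.39154201]), 'finger_gap': 1.0012608532005305}
top 476.11776875528705 476.11776875528705 322.8407124338326 233.22039583819426 [[-1.03123612e-03 -9.85942056e-01  1.67084408e-01  4.82307763e-01]
 [-9.99875042e-01 -1.61907108e-03 -1.57250910e-02  1.47223860e-01]
 [ 1.57745501e-02 -1.67079746e-01 -9.85817185e-01  1.10561941e+00]
 [ 0.00000000e+00  0.00000000e+00  0.00000000e+00  1.00000000e+00]]
scene 455.732312863623 455.732312863623 321.1213062495011 237.19574731102452 [[ 0.65985809  0.54577458 -0.5164469   1.20595024]
 [ 0.75135269 -0.48613758  0.44625037 -0.35670846]
 [-0.00751214 -0.68249569 -0.73085101  0.83287484]
 [ 0.          0.          0.          1.        ]]
```

View pics/top0.png

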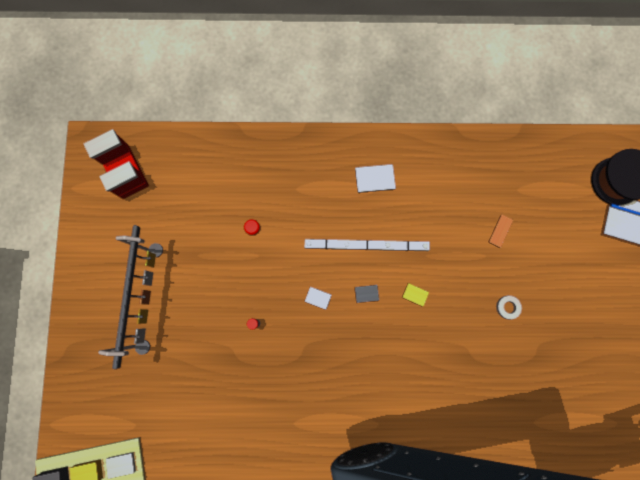

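View pics/scene0.png

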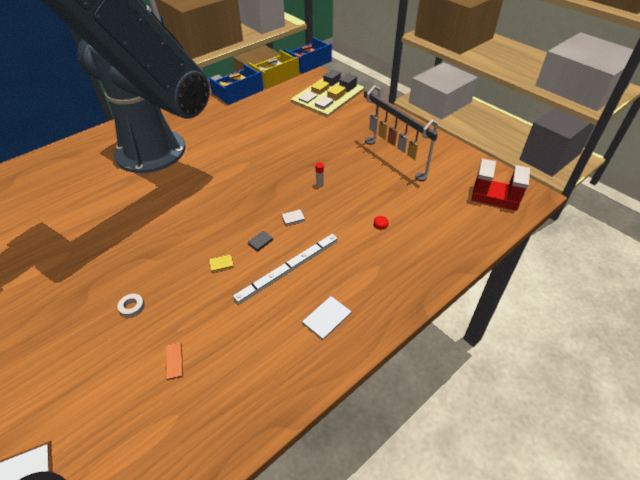

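The top view shows the fence at (367,245) with its marks near columns 326, 368 and 409. The shims are steel (318,298), dark (367,294) and brass (416,295); the pin is at (253,324), the race at (509,307), the loose cap at (252,227) and the busbar at (501,231). The scene view confirms the pin is upright.

```bash
cat > h.py <<'E'
import numpy as np,cv2
from scipy.spatial.transform import Rotation as R
def ray(S,uv,z):
    uv=np.atleast_2d(np.asarray(uv,float))
    d=np.c_[(uv[:,0]-S['cx'])/S['fx'],(uv[:,1]-S['cy'])/S['fy'],np.ones(len(uv))]@S['pose'][:3,:3].T
    o=S['pose'][:3,3]
    return (o+d*((z-o[2])/d[:,2])[:,None])[:,:2]
def proj(S,p):
    c=(np.asarray(p)-S['pose'][:3,3])@S['pose'][:3,:3]
    return np.array([S['fx']*c[0]/c[2]+S['cx'],S['fy']*c[1]/c[2]+S['cy']])
def blob(S,mask,z,near=None,amin=30):
    """rectified contour: centre, (long, short) mm, long axis angle from world y (deg)"""
    out=[]
    for c in cv2.findContours(mask.astype(np.uint8),cv2.RETR_EXTERNAL,cv2.CHAIN_APPROX_NONE)[0]:
        if cv2.contourArea(c)<amin: continue
        w=(ray(S,c[:,0],z)*1000).astype(np.float32)
        (x,y),_,_=r=cv2.minAreaRect(w)
        b=cv2.boxPoints(r);e=[b[1]-b[0],b[2]-b[1]];e.sort(key=np.linalg.norm)
        l=e[1]; l=l if l[1]>0 else -l
        out.append((np.round([x,y],1),np.round([np.linalg.norm(l),np.linalg.norm(e[0])],1),round(float(np.degrees(np.arctan2(-l[0],l[1]))),1)))
    return out
def masks(S):
    im=S['image'];h,s,v=cv2.split(cv2.cvtColor(im,cv2.COLOR_RGB2HSV))
    return dict(white=(s<50)&(v>140),dark=(s<80)&(v<120)&(v>30),brass=(h>24)&(h<35)&(s>120)&(v>120),red=((h<6)|(h>174))&(s>150)&(v>90))
E
python3 - <<'E'
import pickle;from h import *
S=pickle.load(open('s0.pkl','rb'))['top']
for n,m in masks(S).items():
    m=m.copy();m[:150]=0;m[340:]=0;m[:,:230]=0;m[:,560:]=0
    for b in blob(S,m,dict(red=.05).get(n,.013)): print(n,*b)
E
```

```text
white [ 497.5 -295.3] [50.9 49.6] -0.1
white [518.6 141.6] [52.1 35.9] -20.5
white [640.1 -93.8] [47.3 18.8] 0.1
white [640.5 -19.3] [88.6 20.3] -1.6
white [642.2  74.8] [90.7 18.8] 0.1
white [644.5 148. ] [46.4 18.8] 0.1
white [802.    5.6] [90.2 60.2] 5.4
dark [528.5  30.5] [50.7 34.7] 5.7
brass [526.  -81.2] [50.4 35. ] -23.9
red [461.9 284.6] [21.9 19.2] -0.1
red [675.2 290.8] [33.8 32. ] 0.1
```

```bash
cat >> h.py <<'E'
def plan(x,y,z,yaw,s=None):
    """tool-frame shift (mm) and turn (deg) from measured pose to world x,y,z mm, yaw of tool x (deg), tool down"""
    from station import telemetry
    s=s or telemetry.sense();r=R.from_quat(s['tool_rot'])
    t=R.from_euler('z',yaw,degrees=True)*R.from_quat([1,0,0,0])
    return np.round(r.inv().apply(np.array([x,y,z])-s['tcp_pos']*1000),1),np.round((r.inv()*t).as_rotvec(degrees=True),1)
def state():
    from station import telemetry
    s=telemetry.sense();a=R.from_quat(s['tool_rot']).apply([1,0,0])
    print('t',round(s['t'],2),'tcp',np.round(s['tcp_pos']*1000,1),'yaw',round(float(np.degrees(np.arctan2(a[1],a[0]))),2),'F',np.round(s['force'],1),'gap',round(s['finger_gap']*85,1),'q',np.round(s['q'],2))
E
python3 -c "
from h import *
print(plan(500,30,280,0))"
```

```text
(array([ 468.1, -446.7,  -48.5]), array([-0.1,  0. , 24.2]))
```

Request:
move_arm(commands="60 -57 -10 0 0 5 1;120 -114 -20 0 0 10 1;180 -171 -30 0 0 15 1;240 -228 -40 0 0 20 1;300 -285 -48 0 0 24.2 1")

```text
t: 0.72
tcp_pos: [0.3743, -0.2807, 0.2681]
tool_rot: [1.0, -0.001, 0.0, -0.0]
force: [0.4, -0.2, 0.0]
finger_gap: 1.0
gripper_force: 0.0
```

Request:
move_arm(commands="35 -54 0 0 0 0 1;70 -108 0 0 0 0 1;105 -162 0 0 0 0 1;105 -162 0 0 0 0 1;105 -162 0 0 0 0 1")

```text
t: 1.35
tcp_pos: [0.4786, -0.1203, 0.2677]
tool_rot: [1.0, 0.001, -0.001, 0.0]
force: [0.1, -0.1, 0.6]
finger_gap: 0.998
gripper_force: 0.0
```

Request:
move_arm(commands="5 -50 -5 0 0 0 1;10 -100 -10 0 0 0 1;20 -150 -12 0 0 0 1;20 -150 -12 0 0 0 1;20 -150 -12 0 0 0 1")

```text
t: 1.98
tcp_pos: [0.4985, 0.0277, 0.2799]
tool_rot: [1.0, -0.001, -0.0, 0.0]
force: [0.1, 0.3, 0.6]
finger_gap: 1.001
gripper_force: 0.0
```

Run:
```python
from station import snapshot
import pickle;from h import *
state()
S=snapshot("wrist");pickle.dump(S,open('w0.pkl','wb'));cv2.imwrite("pics/w0.png",S['image'][:,:,::-1])
print(S['fx'],S['pose'])
```

```text
t 1.98 tcp [498.5  27.7 279.9] yaw -0.07 F [0.1 0.3 0.6] gap 85.1 q [-0.17  0.3   1.68 -0.    1.16  1.4 ]
425.43870060031554 [[-2.17046370e-03 -9.57762759e-01 -2.87551363e-01  5.71490566e-01]
 [-9.99996325e-01  2.54595652e-03 -9.31891307e-04  2.68180558e-02]
 [ 1.62462406e-03  2.87548284e-01 -9.57764765e-01  4.21746447e-01]
 [ 0.00000000e+00  0.00000000e+00  0.00000000e+00  1.00000000e+00]]
```

View pics/w0.png

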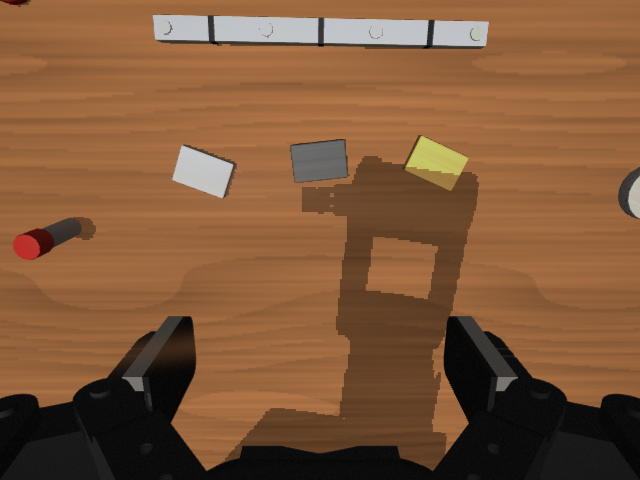

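The wrist view shows the whole fence in the band at rows 15–47, with marks at columns 211, 321 and 430. Steel is at (204,171), dark (319,160), brass (436,162) and the pin at the left edge.

```bash
cat >> h.py <<'E'
def fence(S,rows=(0,60),cols=(100,540)):
    """fence top from the white segments: centre, yaw, mark positions (z=16 mm)"""
    m=masks(S)['white'].copy();k=np.zeros_like(m);k[rows[0]:rows[1],cols[0]:cols[1]]=1;m&=k
    b=[q for q in blob(S,m,.016,amin=150) if 30<q[1][0]<110 and 10<q[1][1]<26]
    b=sorted(b,key=lambda q:q[0][1])
    c=np.array([q[0] for q in b]);p=np.polyfit(c[:,1],c[:,0],1)
    return b,np.degrees(np.arctan(-p[0])),p
E
python3 - <<'E'
import pickle;from h import *
S=pickle.load(open('w0.pkl','rb'))
b,yaw,p=fence(S);print(*b,yaw,p,sep='\n')
# marks: dark columns on fence top in row profile
for n,m in masks(S).items():
    m=m.copy();m[:100]=0;m[215:]=0;m[:,:150]=0;m[:,500:]=0
    for q in blob(S,m,.012,amin=300): print(n,*q)
g=cv2.cvtColor(S['image'],cv2.COLOR_RGB2GRAY).astype(float)
for c,r in((211,28),(321,31),(430,33)):
    w=np.clip(130-g[r-5:r+6,c-8:c+9].mean(0),0,None);u=(w*np.arange(c-8,c+9)).sum()/w.sum();print(u,ray(S,[u,r],.016)*1000)
T=pickle.load(open('s0.pkl','rb'))['top']
b,yaw,p=fence(T,(235,255),(290,440));print('top',*b,yaw,p,sep='\n')
E
```

```text
(array([640., -96.]), array([46.7, 18.9], dtype=float32), -0.1)
(array([641.5, -22.6]), array([89.6, 19.4], dtype=float32), -1.2)
(array([643.4,  72.5]), array([89.2, 19.3], dtype=float32), -1.3)
(array([645. , 145.7]), array([46.6, 19.4], dtype=float32), -1.3)
-1.179654008404955
[2.05917562e-02 6.41962265e+02]
white [520.4 138.3] [50.8 35.1] -20.9
dark [530.4  26.8] [51.1 35.5] 6.0
brass [529.6 -85.8] [50. 30.] -23.2
210.7248427672956 [[644.37957617 119.87391317]]
320.50185873605955 [[641.84725813  25.03354699]]
429.9744593202883 [[640.09313043 -69.90758422]]
top
(array([640.1, -18.8]), array([88.3, 20.3], dtype=float32), -1.6)
(array([641.8,  75. ]), array([90.5, 18.7], dtype=float32), 0.1)
-1.0382959778809826
[1.81236674e-02 6.40440725e+02]
```

Request:
move_arm(commands="8 0 60 0 0 -3 0.46;20 1 120 0 0 -6 0.46;32 1 180 0 0 -6 0.46;32 1 235 0 0 -6 0.46;32 1 250 0 0 -6 0.46", grip_force=25)

```text
t: 2.65
tcp_pos: [0.5284, 0.0267, 0.0269]
tool_rot: [0.999, 0.051, -0.004, -0.001]
force: [-0.4, 0.4, 1.5]
finger_gap: 0.729
gripper_force: 0.0
```

Run:
```python
from station import snapshot
from h import *
state();S=snapshot("wrist");cv2.imwrite("pics/w1.png",S['image'][:,:,::-1])
```

```text
t 2.65 tcp [528.4  26.7  26.9] yaw 5.86 F [-0.4  0.4  1.5] gap 62.0 q [-0.16  0.73  1.81 -0.    0.61  1.31]
```

View pics/w1.png

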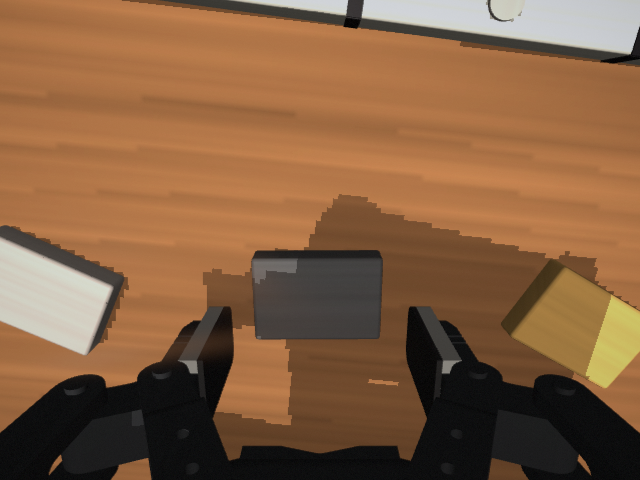

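The dark shim sits squarely between the fingers at (318,295), and the neighbouring shims are clear.

Request:
move_arm(commands="2 0 10 0 0 0 0.46;2 0 18 0 0 0 0.46;2 0 22 0 0 0 0.46;2 0 24 0 0 0 0.46;2 0 24 0 0 0 0.46")

```text
t: 3.32
tcp_pos: [0.5329, 0.0287, 0.0064]
tool_rot: [0.999, 0.053, 0.0, 0.0]
force: [0.7, 0.0, -0.2]
finger_gap: 0.733
gripper_force: 0.0
```

Request:
move_arm(commands="0 0 1 0 0 0 0.46;0 0 2 0 0 0 0.46;0 0 3 0 0 0 0.46;0 0 4 0 0 0 0.46;0 0 4 0 0 0 0.46")

```text
t: 3.95
tcp_pos: [0.5327, 0.0286, 0.0019]
tool_rot: [0.999, 0.053, -0.0, -0.0]
force: [-0.2, 1.0, 0.1]
finger_gap: 0.731
gripper_force: 0.0
```

Request:
move_arm(commands="0 0 1 0 0 0 0.46;0 0 2 0 0 0 0.46;0 0 3 0 0 0 0.46;0 0 4 0 0 0 0.46;0 0 4 0 0 0 0.46")

```text
t: 4.58
tcp_pos: [0.5327, 0.0286, -0.0021]
tool_rot: [0.999, 0.053, -0.0, -0.0]
force: [-0.2, -0.1, 0.0]
finger_gap: 0.728
gripper_force: 0.0
```

Request:
move_arm(commands="0 0 0 0 0 0 0.3;0 0 0 0 0 0 0.15;0 0 0 0 0 0 0.1;0 0 0 0 0 0 0.1;0 0 0 0 0 0 0.1", grip_force=25)

```text
t: 5.2
tcp_pos: [0.5328, 0.0286, -0.0018]
tool_rot: [0.999, 0.053, 0.0, 0.0]
force: [-0.9, -0.8, 3.3]
finger_gap: 0.599
gripper_force: 26.9
```

```bash
python3 -c "
from h import *
state();print(plan(560,26,-2.5,-1.2))"
```

```text
t 5.2 tcp [532.8  28.6  -1.8] yaw 6.02 F [-0.9 -0.8  3.3] gap 50.9 q [-0.16  0.79  1.81 -0.    0.54  1.31]
(array([26.8,  5.4,  0.7]), array([ 0. , -0. ,  7.2]))
```

Request:
move_arm(commands="12 2 0 0 0 1.5 0.1;30 4 0 0 0 3.5 0.1;50 7 0 0 0 5.5 0.1;65 9 0 0 0 7.2 0.1;70 10 0 0 0 7.2 0.1")

```text
t: 5.82
tcp_pos: [0.6024, 0.0262, -0.0018]
tool_rot: [1.0, -0.01, -0.002, -0.0]
force: [-7.8, 0.3, 10.7]
finger_gap: 0.606
gripper_force: 27.7
```

Run:
```python
from station import snapshot
from h import *
import pickle
state();S=snapshot("wrist");cv2.imwrite("pics/w2.png",S['image'][:,:,::-1]);pickle.dump(S,open('w2.pkl','wb'));print(proj(S,[.6424,.025,.016]),proj(S,[.604,.026,.012]))
state()
```

```text
t 5.83 tcp [602.4  26.2  -1.8] yaw -1.17 F [-7.8  0.3 10.7] gap 51.5 q [-0.14  0.83  1.63 -0.    0.69  1.45]
[317.40604421 230.24913599] [317.08049562 337.36181979]
t 5.88 tcp [602.4  26.2  -1.7] yaw -1.16 F [-3.6  0.1  7. ] gap 51.1 q [-0.14  0.83  1.63 -0.    0.69  1.45]
```

View pics/w2.png

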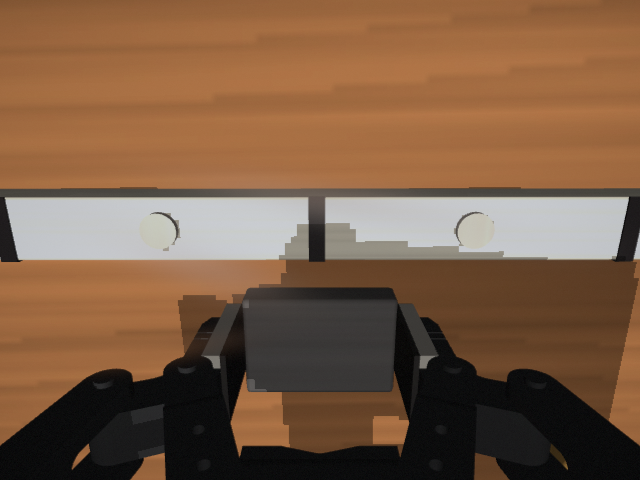

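The dark shim spans columns 244–396 at rows 290–390. The mark is at columns 309–325 and the fence front edge is level at row 260, so the yaw is good and about 1 mm of sideways error is left to measure.

```bash
cat >> h.py <<'E'
def edges(S,row,c0,c1,half=4,k=6):
    """strongest sub-pixel column gradients along a band of rows"""
    g=cv2.GaussianBlur(cv2.cvtColor(S['image'],cv2.COLOR_RGB2GRAY).astype(float),(0,0),1)[row-half:row+half+1,c0:c1].mean(0)
    d=np.gradient(g);o=[]
    for i in np.argsort(-abs(d)):
        if all(abs(i-j)>4 for j,_ in o): o.append((i,d[i]))
        if len(o)==k: break
    return sorted((int(i+c0),round(v,1)) for i,v in o)
E
python3 - <<'E'
from h import *
import pickle
S=pickle.load(open('w2.pkl','rb'));print(S['cx'],S['cy'])
print(edges(S,230,290,345,20,2),edges(S,220,0,30,8,2),edges(S,220,615,640,8,2))
for r in(315,340,370):print(edges(S,r,225,410))
T=dict(S);T['image']=S['image'].transpose(1,0,2)
for c in(180,260,380,450):print(c,edges(T,c,180,275,4,3))
for c in(270,320,370):print(c,edges(T,c,270,400,4,3))
print(ray(S,[317,230],.016)*1000,ray(S,[[244.5,340],[396.5,340],[320,290],[320,391]],.012)*1000)
E
```

```text
319.37860055332436 243.57057969046892
[(308, np.float64(-37.5)), (325, np.float64(33.6))] [(9, np.float64(38.6)), (14, np.float64(0.4))] [(619, np.float64(-0.4)), (624, np.float64(-40.2))]
[(236, np.float64(-8.5)), (243, np.float64(10.4)), (329, np.float64(-0.2)), (391, np.float64(-0.3)), (396, np.float64(-13.4)), (403, np.float64(10.1))]
[(225, np.float64(-7.2)), (230, np.float64(-0.6)), (244, np.float64(8.1)), (390, np.float64(-0.3)), (395, np.float64(-12.5)), (407, np.float64(0.8))]
[(225, np.float64(-7.3)), (238, np.float64(-0.3)), (244, np.float64(12.3)), (249, np.float64(1.9)), (389, np.float64(-0.8)), (394, np.float64(-11.4))]
180 [(188, np.float64(-15.9)), (197, np.float64(38.0)), (259, np.float64(-17.2))]
260 [(188, np.float64(-11.7)), (197, np.float64(31.4)), (259, np.float64(-23.2))]
380 [(197, np.float64(31.2)), (241, np.float64(-19.0)), (259, np.float64(-18.8))]
450 [(197, np.float64(36.5)), (246, np.float64(-17.6)), (259, np.float64(-19.2))]
270 [(284, np.float64(-12.5)), (289, np.float64(-3.2)), (392, np.float64(23.5))]
320 [(287, np.float64(-14.7)), (299, np.float64(5.4)), (392, np.float64(9.4))]
370 [(287, np.float64(-15.9)), (299, np.float64(6.7)), (392, np.float64(9.3))]
[[642.48035127  25.12058246]] [[603.53411198  50.50080376]
 [602.42255031  -0.76630185]
 [621.21077794  24.65543051]
 [582.89080651  25.46011992]]
```

Request:
move_arm(commands="5 -1 0 0 0 0 0.1;9 -1 0 0 0 0 0.1;12 -1 0 0 0 0 0.1;14 -1 0 0 0 0 0.1;15 -1 0 0 0 0 0.1")

```text
t: 6.5
tcp_pos: [0.6157, 0.027, -0.0017]
tool_rot: [1.0, -0.01, -0.003, -0.0]
force: [-5.8, 0.1, 7.9]
finger_gap: 0.6
gripper_force: 27.4
```

Request:
move_arm(commands="0 0 0 0 0 0 0.1;1 0 0 0 0 0 0.1;1 0 0 0 0 0 0.1;2 0 0 0 0 0 0.1;2 0 0 0 0 0 0.1")

```text
t: 7.12
tcp_pos: [0.6174, 0.027, -0.0017]
tool_rot: [1.0, -0.01, -0.003, -0.0]
force: [-5.5, 0.1, 8.0]
finger_gap: 0.602
gripper_force: 27.4
```

Request:
move_arm(commands="1 0 0 0 0 0 0.1;1 0 0 0 0 0 0.1;2 0 0 0 0 0 0.1;2 0 0 0 0 0 0.1;2 0 0 0 0 0 0.1")

```text
t: 7.75
tcp_pos: [0.6174, 0.027, -0.0017]
tool_rot: [1.0, -0.01, -0.005, -0.0]
force: [-8.2, -0.0, 11.9]
finger_gap: 0.599
gripper_force: 27.7
```

Run:
```python
from station import snapshot
from h import *
import pickle
state();S=snapshot("wrist");pickle.dump(S,open('w3.pkl','wb'))
T=dict(S);T['image']=S['image'].transpose(1,0,2)
for c in(200,265,320,370,430):print(c,edges(T,c,180,300,4,4), edges(T,c,330,410,4,2))
print(edges(S,220,290,345,8,2),[edges(S,r,225,410,4,4) for r in (315,340,370)])
cv2.imwrite('pics/w3.png',S['image'][150:420,150:490,::-1])
```

```text
t 7.75 tcp [617.4  27.   -1.7] yaw -1.14 F [-8.2 -0.  11.9] gap 50.9 q [-0.14  0.84  1.58 -0.    0.73  1.45]
200 [(220, np.float64(1.2)), (232, np.float64(-15.8)), (241, np.float64(1.4)), (246, np.float64(31.7))] [(337, np.float64(2.8)), (357, np.float64(-7.3))]
265 [(232, np.float64(-16.9)), (246, np.float64(36.8)), (272, np.float64(-1.2)), (295, np.float64(-8.9))] [(387, np.float64(9.5)), (392, np.float64(16.8))]
320 [(206, np.float64(-11.5)), (211, np.float64(-0.7)), (232, np.float64(-2.5)), (245, np.float64(-14.1))] [(392, np.float64(9.3)), (404, np.float64(-1.9))]
370 [(222, np.float64(-12.8)), (232, np.float64(-2.3)), (246, np.float64(18.6)), (299, np.float64(-1.8))] [(392, np.float64(9.0)), (403, np.float64(-1.7))]
430 [(227, np.float64(-11.9)), (232, np.float64(-2.0)), (246, np.float64(18.0)), (299, np.float64(-2.0))] [(355, np.float64(16.6)), (360, np.float64(-11.6))]
[(298, np.float64(-4.6)), (303, np.float64(-8.4))] [[(236, np.float64(-7.5)), (243, np.float64(9.0)), (396, np.float64(-13.5)), (403, np.float64(10.2))], [(225, np.float64(-6.1)), (245, np.float64(6.6)), (394, np.float64(-12.3)), (409, np.float64(0.8))], [(225, np.float64(-7.3)), (244, np.float64(12.3)), (251, np.float64(-2.1)), (394, np.float64(-11.2))]]
```

View pics/w3.png

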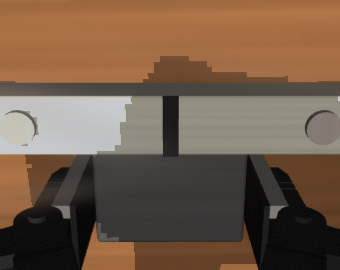

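The dark shim is flush against the fence, with its front edge meeting the fence at about row 304 and the mark within about 0.4 mm of its centre. I'll release it and rise.

Request:
move_arm(commands="0 0 0 0 0 0 0.25;0 0 0 0 0 0 0.35;-3 0 0 0 0 0 0.46;-3 0 -10 0 0 0 0.46;-3 0 -50 0 0 0 0.46")

```text
t: 8.43
tcp_pos: [0.6182, 0.0269, 0.0469]
tool_rot: [1.0, -0.01, -0.002, -0.0]
force: [0.5, -0.4, 0.1]
finger_gap: 0.73
gripper_force: 0.0
```

Request:
move_arm(commands="-30 20 -40 0 0 0 0.46;-70 60 -80 0 0 0 0.46;-100 70 -110 0 0 0 0.46;-100 70 -110 0 0 0 0.46;-100 70 -110 0 0 0 0.46")

```text
t: 9.05
tcp_pos: [0.5192, -0.0414, 0.1586]
tool_rot: [1.0, -0.01, 0.001, 0.0]
force: [-0.2, 0.7, -0.2]
finger_gap: 0.728
gripper_force: 0.0
```

Run:
```python
from station import snapshot
from h import *
import pickle
state();S=snapshot("wrist");pickle.dump(S,open('w4.pkl','wb'));cv2.imwrite('pics/w4.png',S['image'][:,:,::-1])
```

```text
t 9.05 tcp [519.2 -41.4 158.6] yaw -1.19 F [-0.2  0.7 -0.2] gap 61.9 q [-0.29  0.49  1.77  0.    0.88  1.3 ]
```

View pics/w4.png

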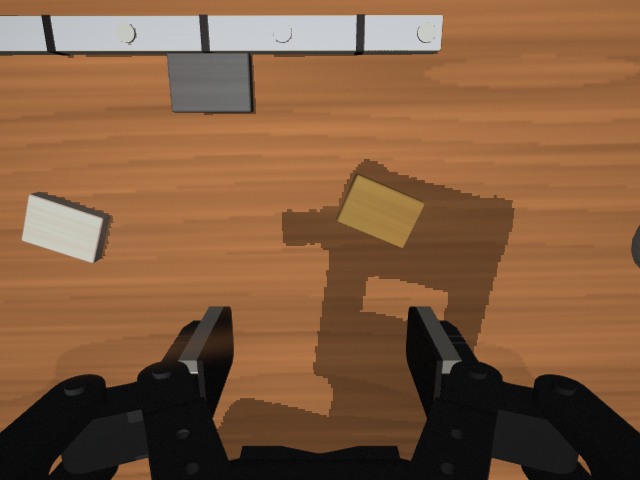

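The dark shim sits flush and squared to the fence, below the mark at column 204. Brass is at (380,211) and steel at (65,228). Next I'll measure them.

Run:
```python
from h import *
import pickle
S=pickle.load(open('w4.pkl','rb'))
h,s,v=cv2.split(cv2.cvtColor(S['image'],cv2.COLOR_RGB2HSV))
print('brass px',h[211,380],s[211,380],v[211,380],'wood shadow',h[300,340],s[300,340],v[300,340],h[180,340])
m=(h>17)&(s>100)&(v>100); m[:150]=0;m[270:]=0;m[:,:320]=0;m[:,440:]=0
print('brass',*blob(S,m,.012,amin=500))
w=masks(S)['white'].copy();w[:170]=0;w[290:]=0;w[:,150:]=0;print('steel',*blob(S,w,.012,amin=500))
print([edges(S,30,c-15,c+15,8,2) for c in(47,204,360)],[edges(S,r,150,270,4,4) for r in(70,85,100)])
mk=ray(S,[[48.5,34],[204.5,33],[360,33]],.016)*1000;print('marks',mk)
```

```text
brass px 19 149 159 wood shadow 14 157 96 13
brass (array([528.1, -84.8]), array([51.1, 35.2], dtype=float32), -24.1)
steel (array([520.6, 138. ]), array([50.8, 34.9], dtype=float32), -21.0)
[[(43, np.float64(-41.4)), (52, np.float64(41.6))], [(200, np.float64(-45.2)), (208, np.float64(45.6))], [(356, np.float64(-47.0)), (364, np.float64(47.4))]] [[(167, np.float64(-8.9)), (172, np.float64(0.4)), (247, np.float64(-15.4)), (252, np.float64(22.9))], [(169, np.float64(-8.5)), (186, np.float64(0.3)), (249, np.float64(-24.0)), (254, np.float64(20.0))], [(170, np.float64(-8.1)), (199, np.float64(0.3)), (250, np.float64(-22.8)), (255, np.float64(17.9))]]
marks [[643.91387374 119.66201074]
 [642.41204841  24.7085279 ]
 [640.36386957 -69.90486755]]
```

Run:
```python
from h import *
import pickle
S=pickle.load(open('w4.pkl','rb'))
print('dark',ray(S,[[169,85],[249,85]],.012)*1000,'mean',(ray(S,[[169,85],[249,85]],.012)*1000).mean(0))
print(plan(529.5,-83.5,30,-24.1), 'steel at tcp', (520.6+1.5,138+1.3))
```

```text
dark [[6.13536846e+02 5.12486669e+01]
 [6.12427439e+02 2.98091037e-01]] mean [612.98214235  25.77337899]
(array([ 11.1,  42.1, 128. ]), array([-0. , -0.1, 22.9])) steel at tcp (522.1, 139.3)
```

Request:
move_arm(commands="3 14 30 0 0 8 0.46;7 28 60 0 0 16 0.46;11.5 42 100 0 0 22.9 0.46;11.5 42 130 0 0 22.9 0.46;11.5 42 138 0 0 22.9 0.46")

```text
t: 9.72
tcp_pos: [0.5278, -0.0826, 0.017]
tool_rot: [0.978, -0.208, -0.003, -0.0]
force: [0.5, 0.9, -0.3]
finger_gap: 0.73
gripper_force: 0.0
```

```bash
python3 -c "
from h import *
state();print(plan(530,-83.5,-1.8,-24.1))"
```

```text
t 9.72 tcp [527.8 -82.6  17. ] yaw -24.04 F [ 0.5  0.9 -0.3] gap 62.1 q [-0.36  0.75  1.8   0.    0.59  1.63]
(array([ 2.5, -0.1, 18.8]), array([0. , 0.3, 0.1]))
```

Request:
move_arm(commands="0 0 6 0 0 0 0.46;0 0 12 0 0 0 0.46;0 0 18 0 0 0 0.46;0 0 22.4 0 0 0 0.46;0 0 22.4 0 0 0 0.4")

```text
t: 10.35
tcp_pos: [0.5287, -0.0835, -0.0023]
tool_rot: [0.978, -0.209, -0.0, -0.0]
force: [-0.8, 0.2, -1.4]
finger_gap: 0.702
gripper_force: 0.0
```

Request:
move_arm(commands="0 0 0 0 0 0 0.3;0 0 0 0 0 0 0.15;0 0 0 0 0 0 0.1;0 0 0 0 0 0 0.1;0 0 0 0 0 0 0.1")

```text
t: 10.98
tcp_pos: [0.5289, -0.0836, -0.0019]
tool_rot: [0.978, -0.209, 0.0, 0.0]
force: [-0.6, -0.5, 5.3]
finger_gap: 0.601
gripper_force: 27.1
```

```bash
python3 -c "
from h import *
state();print(plan(602,-68.5,-1.8,-1.2))"
```

```text
t 10.97 tcp [528.9 -83.6  -1.9] yaw -24.07 F [-0.6 -0.5  5.3] gap 51.1 q [-0.37  0.79  1.81 -0.    0.55  1.63]
(array([ 60.6, -43.6,  -0.1]), array([  0. ,  -0. , -22.9]))
```

Request:
move_arm(commands="8 -6 0 0 0 -4 0.1;22 -16 0 0 0 -10 0.1;38 -27 0 0 0 -17 0.1;52 -38 0 0 0 -22.9 0.1;60 -43.5 0 0 0 -22.9 0.1")

```text
t: 11.6
tcp_pos: [0.5998, -0.0681, -0.0019]
tool_rot: [1.0, -0.009, -0.002, -0.0]
force: [-7.5, -1.8, 10.7]
finger_gap: 0.605
gripper_force: 27.6
```

```bash
cat > m.py <<'E'
from station import snapshot
from h import *
import sys
state();S=snapshot("wrist")
T=dict(S);T['image']=S['image'].transpose(1,0,2)
print('mark',edges(S,235,290,350,5,2),'shim',[edges(S,r,225,410,4,4) for r in (320,340,370)])
for c in(200,265,370,430):print(c,edges(T,c,180,300,4,5))
print(plan(*map(float,sys.argv[1:])))
E
python3 m.py 615.5 -68.5 -1.8 -1.2
```

```text
t 11.6 tcp [599.8 -68.1  -1.9] yaw -1.09 F [-7.5 -1.8 10.7] gap 51.4 q [-0.3   0.83  1.62 -0.    0.69  1.29]
mark [(311, np.float64(-34.4)), (327, np.float64(34.6))] shim [[(234, np.float64(-8.1)), (243, np.float64(25.6)), (396, np.float64(-29.8)), (405, np.float64(9.9))], [(225, np.float64(-5.8)), (244, np.float64(20.9)), (395, np.float64(-28.9)), (408, np.float64(0.5))], [(226, np.float64(-6.6)), (245, np.float64(26.2)), (389, np.float64(-1.3)), (394, np.float64(-26.9))]]
200 [(185, np.float64(-12.9)), (195, np.float64(33.1)), (257, np.float64(-20.2)), (285, np.float64(-0.6)), (294, np.float64(-12.3))]
265 [(186, np.float64(-10.2)), (195, np.float64(28.6)), (257, np.float64(-26.5)), (283, np.float64(-12.4)), (294, np.float64(14.3))]
370 [(186, np.float64(-13.2)), (195, np.float64(29.9)), (209, np.float64(-14.6)), (257, np.float64(-20.8)), (294, np.float64(13.8))]
430 [(186, np.float64(-15.5)), (195, np.float64(34.2)), (233, np.float64(-5.0)), (240, np.float64(-8.8)), (257, np.float64(-21.3))]
(array([14. ,  0.2, -0.1]), array([0. , 0.1, 0.1]))
```

Request:
move_arm(commands="5 0 0 0 0 0 0.1;9 0 0 0 0 0 0.1;12 0 0 0 0 0 0.1;15 0 0 0 0 0 0.1;16.5 0 0 0 0 0 0.1")

```text
t: 12.28
tcp_pos: [0.6137, -0.068, -0.0019]
tool_rot: [1.0, -0.01, -0.004, -0.001]
force: [-8.7, -1.1, 12.6]
finger_gap: 0.603
gripper_force: 27.9
```

Request:
move_arm(commands="1 0 0 0 0 0 0.1;2 0 0 0 0 0 0.1;3 0 0 0 0 0 0.1;3 0 0 0 0 0 0.1;3 0 0 0 0 0 0.1")

```text
t: 12.9
tcp_pos: [0.6137, -0.068, -0.0019]
tool_rot: [1.0, -0.01, -0.007, -0.001]
force: [-13.5, -1.5, 15.2]
finger_gap: 0.601
gripper_force: 28.2
```

```bash
python3 m.py 615.5 -68.5 -1.8 -1.2
```

```text
t 12.9 tcp [613.7 -68.   -1.9] yaw -1.11 F [-13.5  -1.5  15.2] gap 51.1 q [-0.29  0.84  1.58 -0.    0.73  1.3 ]
mark [(311, np.float64(-1.7)), (328, np.float64(1.8))] shim [[(234, np.float64(-7.3)), (243, np.float64(24.3)), (396, np.float64(-29.9)), (405, np.float64(10.0))], [(225, np.float64(-5.0)), (244, np.float64(19.4)), (249, np.float64(0.6)), (395, np.float64(-28.6))], [(225, np.float64(-6.8)), (245, np.float64(25.8)), (389, np.float64(-1.2)), (394, np.float64(-26.8))]]
200 [(192, np.float64(1.0)), (226, np.float64(-14.6)), (235, np.float64(1.5)), (240, np.float64(32.9)), (299, np.float64(-34.2))]
265 [(190, np.float64(1.0)), (227, np.float64(-15.0)), (235, np.float64(1.0)), (240, np.float64(36.2)), (299, np.float64(-18.9))]
370 [(189, np.float64(-10.4)), (227, np.float64(-2.1)), (240, np.float64(17.5)), (294, np.float64(-2.0)), (299, np.float64(-7.0))]
430 [(217, np.float64(-11.2)), (241, np.float64(16.8)), (264, np.float64(-4.9)), (275, np.float64(3.0)), (299, np.float64(-22.3))]
(array([ 1.8,  0.5, -0.2]), array([-0.1,  0.9,  0.1]))
```

Request:
move_arm(commands="0 0 0 0 0 0 0.25;0 0 0 0 0 0 0.35;-5 0 0 0 0 0 0.46;-5 0 -10 0 0 0 0.46;-5 0 -50 0 0 0 0.46")

```text
t: 13.58
tcp_pos: [0.6145, -0.068, 0.0465]
tool_rot: [1.0, -0.01, -0.002, -0.001]
force: [0.1, 0.0, 0.0]
finger_gap: 0.734
gripper_force: 0.0
```

Request:
move_arm(commands="-30 -40 -30 0 0 5 0.46;-60 -90 -60 0 0 10 0.46;-90 -150 -80 0 0 15 0.46;-96 -203 -80 0 0 19.8 0.46;-96 -203 -80 0 0 19.8 0.46")

```text
t: 14.2
tcp_pos: [0.5232, 0.1405, 0.1291]
tool_rot: [0.984, -0.179, 0.001, -0.001]
force: [0.2, -0.5, -0.5]
finger_gap: 0.728
gripper_force: 0.0
```

Run:
```python
from station import snapshot
from h import *
import pickle
state();S=snapshot("wrist");pickle.dump(S,open('w5.pkl','wb'));cv2.imwrite('pics/w5.png',S['image'][:,:,::-1])
print(plan(522.1,139.3,15,-21))
w=masks(S)['white'];print('white',*[b for b in blob(S,w,.012,amin=500)],sep='\n')
```

```text
t 14.2 tcp [523.2 140.5 129.1] yaw -20.61 F [ 0.2 -0.5 -0.5] gap 61.9 q [0.06 0.56 1.74 0.   0.84 1.99]
(array([-2.300e+00,  1.000e-01,  1.137e+02]), array([-0.1, -0.1,  0.3]))
white
(array([520.3, 139.3]), array([49.7, 33.7], dtype=float32), -20.7)
(array([645.6, 146.6]), array([47.6, 19.7], dtype=float32), -1.2)
(array([644.3,  86. ]), array([63.3, 19.7], dtype=float32), -1.2)
```

Request:
move_arm(commands="-1 0 40 0 0 0 0.46;-1 0 80 0 0 0 0.46;-1 0 105 0 0 0 0.46;-1 0 110 0 0 0 0.46;-1 0 110 0 0 0 0.46")

```text
t: 14.88
tcp_pos: [0.5238, 0.1358, 0.0178]
tool_rot: [0.983, -0.183, 0.0, -0.0]
force: [0.1, 0.0, 0.8]
finger_gap: 0.728
gripper_force: 0.0
```

```bash
python3 -c "
from h import *
state();print(plan(522.1,139.8,-1.8,-20.8))"
```

```text
t 14.88 tcp [523.8 135.8  17.8] yaw -21.05 F [0.1 0.  0.8] gap 61.9 q [ 0.05  0.75  1.79 -0.    0.6   1.99]
(array([-3. , -3.1, 19.6]), array([-0. , -0. , -0.2]))
```

Request:
move_arm(commands="-2 -3 3 0 0 0 0.46;-2 -3 9 0 0 0 0.46;-2 -3 15 0 0 0 0.46;-2 -3 19.6 0 0 0 0.46;-2 -3 19.6 0 0 0 0.42")

```text
t: 15.5
tcp_pos: [0.5218, 0.1402, -0.0024]
tool_rot: [0.983, -0.182, -0.0, 0.0]
force: [0.9, 0.7, -0.6]
finger_gap: 0.708
gripper_force: 0.0
```

Request:
move_arm(commands="0 0 0 0 0 0 0.3;0 0 0 0 0 0 0.15;0 0 0 0 0 0 0.1;0 0 0 0 0 0 0.1;0 0 0 0 0 0 0.1")

```text
t: 16.12
tcp_pos: [0.5223, 0.1402, -0.0017]
tool_rot: [0.983, -0.182, 0.0, -0.0]
force: [-0.6, 0.2, 2.5]
finger_gap: 0.602
gripper_force: 27.2
```

```bash
python3 -c "
from h import *
state();print(plan(603,121.6,-1.9,-1.2))"
```

```text
t 16.12 tcp [522.3 140.2  -1.7] yaw -20.98 F [-0.6  0.2  2.5] gap 51.2 q [0.06 0.79 1.79 0.   0.56 1.99]
(array([ 82. , -11.5,   0.2]), array([ -0. ,  -0. , -19.8]))
```

Request:
move_arm(commands="12 -2 0 0 0 -3.5 0.1;32 -5 0 0 0 -9 0.1;54 -8 0 0 0 -15 0.1;72 -10 0 0 0 -19.8 0.1;82 -11.5 0 0 0 -19.8 0.1")

```text
t: 16.75
tcp_pos: [0.6014, 0.1217, -0.0018]
tool_rot: [1.0, -0.011, -0.002, -0.0]
force: [-6.7, 1.2, 9.5]
finger_gap: 0.603
gripper_force: 27.9
```

```bash
python3 m.py 616.5 121.6 -1.8 -1.2
```

```text
t 16.75 tcp [601.4 121.7  -1.8] yaw -1.21 F [-6.7  1.2  9.5] gap 51.3 q [0.02 0.84 1.6  0.   0.71 1.61]
mark [(310, np.float64(-45.2)), (326, np.float64(45.5))] shim [[(234, np.float64(-7.8)), (243, np.float64(26.0)), (396, np.float64(-29.4)), (405, np.float64(9.2))], [(225, np.float64(-5.9)), (244, np.float64(21.5)), (394, np.float64(-28.3)), (409, np.float64(0.8))], [(225, np.float64(-6.6)), (245, np.float64(24.8)), (250, np.float64(1.1)), (393, np.float64(-26.6))]]
200 [(180, np.float64(-12.2)), (188, np.float64(32.3)), (208, np.float64(-10.7)), (250, np.float64(-19.0)), (292, np.float64(-13.0))]
265 [(180, np.float64(-10.3)), (188, np.float64(27.4)), (250, np.float64(-22.1)), (285, np.float64(-15.2)), (296, np.float64(10.3))]
370 [(187, np.float64(32.9)), (244, np.float64(-16.2)), (250, np.float64(-20.6)), (285, np.float64(-6.3)), (297, np.float64(13.7))]
430 [(180, np.float64(-2.4)), (187, np.float64(35.8)), (249, np.float64(-31.2)), (255, np.float64(-0.7)), (274, np.float64(0.6))]
(array([13.1, -0.5,  0.1]), array([-0.,  0., -0.]))
```

Request:
move_arm(commands="5 -0.4 0 0 0 0 0.1;9 -0.4 0 0 0 0 0.1;12 -0.4 0 0 0 0 0.1;15 -0.4 0 0 0 0 0.1;16.5 -0.4 0 0 0 0 0.1")

```text
t: 17.42
tcp_pos: [0.6164, 0.1219, -0.0017]
tool_rot: [1.0, -0.01, -0.003, 0.0]
force: [-6.1, 0.3, 8.9]
finger_gap: 0.599
gripper_force: 27.8
```

Request:
move_arm(commands="1 0 0 0 0 0 0.1;2 0 0 0 0 0 0.1;3 0 0 0 0 0 0.1;3 0 0 0 0 0 0.1;3 0 0 0 0 0 0.1")

```text
t: 18.05
tcp_pos: [0.6185, 0.1219, -0.0017]
tool_rot: [1.0, -0.01, -0.004, 0.0]
force: [-6.2, -0.4, 8.9]
finger_gap: 0.603
gripper_force: 27.9
```

```bash
python3 m.py 615.5 121.7 -1.8 -1.2
```

```text
t 18.05 tcp [618.5 121.9  -1.7] yaw -1.19 F [-6.2 -0.4  8.9] gap 51.2 q [ 0.02  0.85  1.55 -0.    0.75  1.61]
mark [(302, np.float64(-0.5)), (321, np.float64(-0.2))] shim [[(234, np.float64(-7.1)), (243, np.float64(25.1)), (396, np.float64(-29.4)), (405, np.float64(9.5))], [(225, np.float64(-5.1)), (244, np.float64(20.1)), (395, np.float64(-28.3)), (409, np.float64(0.7))], [(225, np.float64(-6.5)), (245, np.float64(25.4)), (250, np.float64(0.7)), (393, np.float64(-27.0))]]
200 [(230, np.float64(-15.6)), (243, np.float64(33.1)), (259, np.float64(-13.0)), (264, np.float64(8.1)), (292, np.float64(4.0))]
265 [(230, np.float64(-16.9)), (243, np.float64(37.3)), (268, np.float64(-2.4)), (274, np.float64(-11.1)), (279, np.float64(1.7))]
370 [(221, np.float64(1.1)), (229, np.float64(-15.8)), (243, np.float64(18.5)), (277, np.float64(1.3)), (299, np.float64(-1.9))]
430 [(228, np.float64(-13.1)), (243, np.float64(34.6)), (248, np.float64(-8.3)), (273, np.float64(-1.1)), (299, np.float64(-2.7))]
(array([-2.9,  0.2,  0.1]), array([0. , 0.5, 0. ]))
```

Request:
move_arm(commands="1 0 0 0 0 0 0.1;2 0 0 0 0 0 0.1;3 0 0 0 0 0 0.1;3.5 0 0 0 0 0 0.1;3.5 0 0 0 0 0 0.1")

```text
t: 18.73
tcp_pos: [0.6184, 0.1219, -0.0018]
tool_rot: [1.0, -0.01, -0.008, 0.0]
force: [-12.6, -0.2, 14.5]
finger_gap: 0.6
gripper_force: 28.4
```

Blocked by the fence, so contact is confirmed. Releasing and rising for an overview.

Request:
move_arm(commands="0 0 0 0 0 0 0.25;0 0 0 0 0 0 0.35;-6 0 0 0 0 0 0.46;-6 0 -10 0 0 0 0.46;-6 0 -50 0 0 0 0.46")

```text
t: 19.35
tcp_pos: [0.6193, 0.1216, 0.047]
tool_rot: [1.0, -0.011, -0.001, -0.0]
force: [-0.1, 0.5, 0.3]
finger_gap: 0.73
gripper_force: 0.0
```

Request:
move_arm(commands="-20 15 -40 0 0 0 0.46;-50 40 -80 0 0 0 0.46;-80 60 -120 0 0 0 0.46;-100 60 -150 0 0 0 0.46;-100 60 -150 0 0 0 0.46")

```text
t: 19.98
tcp_pos: [0.52, 0.0635, 0.2014]
tool_rot: [1.0, -0.011, 0.004, 0.0]
force: [0.1, 0.7, 0.7]
finger_gap: 0.729
gripper_force: 0.0
```

Run:
```python
from station import snapshot
from h import *
import pickle
state();S=snapshot("wrist");pickle.dump(S,open('w6.pkl','wb'));cv2.imwrite('pics/w6.png',S['image'][:,:,::-1])
T=snapshot("top");pickle.dump(T,open('t6.pkl','wb'))
```

```text
t 19.98 tcp [520.   63.5 201.4] yaw -1.21 F [0.1 0.7 0.7] gap 62.0 q [-0.09  0.43  1.72  0.    0.98  1.5 ]
```

View pics/w6.png

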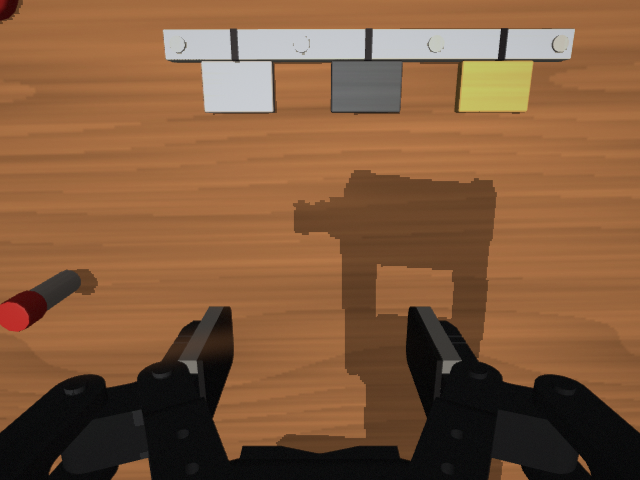

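All three shims are flush in a row: steel at (238,87) under the mark at 234, dark (366,87) under 368 and brass (495,87) under 503. I'll check the centring numerically, and measure the pin and race.

Run:
```python
from h import *
import pickle
S=pickle.load(open('w6.pkl','rb'))
mk=[]
for c in(234,368,503):
    e=edges(S,44,c-15,c+15,6,2);u=(e[0][0]+e[1][0])/2;mk.append((ray(S,[u,44],.016)*1000)[0])
print('marks',np.round(mk,1))
h,s,v=cv2.split(cv2.cvtColor(S['image'],cv2.COLOR_RGB2HSV))
for c0,c1 in((190,290),(318,415),(445,545)):
    for r in(75,90,105):
        e=[x for x in edges(S,r,c0,c1,3,6) if abs(x[1])>6];print(e)
for q in ((203,271.5),(331,402),(459,531)):
    pass
N=dict(brass=(h>22)&(h<36)&(s>120),white=(s<50)&(v>150),dark=(s<70)&(v<130)&(v>45))
for n,m in N.items():
    m=m.copy();m[:64]=0;m[125:]=0;m[:,:190]=0;m[:,545:]=0
    for b in blob(S,m,.012,amin=500):print(n,*b)
T=pickle.load(open('t6.pkl','rb'))
w=masks(T)['white'];w[:,:470]=0;w[:260]=0;w[340:]=0;w[:,560:]=0
print('race',*blob(T,w,.016))
r=masks(T)['red'];r[:280]=0;r[350:]=0;r[:,:230]=0;r[:,290:]=0
print('pin',*blob(T,r,.072,amin=20))
cv2.imwrite('pics/t6.png',cv2.resize(np.hstack([T['image'][280:360,220:300],T['image'][265:345,470:550]]),None,fx=5,fy=5,interpolation=0)[:,:,::-1])
```

```text
marks [[644.4 120.2]
 [642.3  24.9]
 [640.3 -69.8]]
[(202, np.float64(25.1)), (271, np.float64(-38.4)), (276, np.float64(7.1))]
[(203, np.float64(24.0)), (272, np.float64(-46.2)), (277, np.float64(6.4))]
[(204, np.float64(24.5)), (272, np.float64(-41.7)), (277, np.float64(13.6))]
[(330, np.float64(-17.7)), (402, np.float64(9.3))]
[(330, np.float64(-16.4)), (402, np.float64(9.8))]
[(329, np.float64(-11.8)), (401, np.float64(8.7))]
[(456, np.float64(-16.5)), (461, np.float64(37.5)), (531, np.float64(-20.6))]
[(455, np.float64(-18.4)), (460, np.float64(37.1)), (529, np.float64(-21.4))]
[(454, np.float64(-17.9)), (459, np.float64(34.7)), (527, np.float64(-19.9))]
brass [611.7 -68.8] [50.1 31.8] -1.3
white [615.6 120.4] [50.9 32.5] -1.3
dark [613.5  26.1] [51.3 32.5] -1.3
race (array([ 497.5, -294. ]), array([50.9, 49.5], dtype=float32), -0.1)
pin (array([462.3, 281.7]), array([21.4, 18.8], dtype=float32), -0.1)
```

View pics/t6.png

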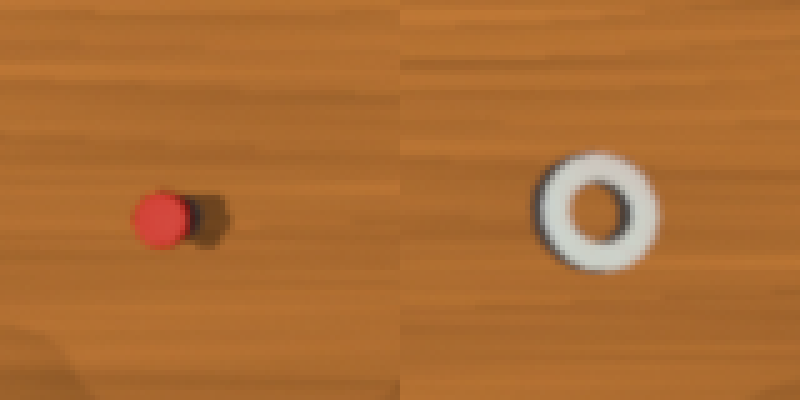

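Centring is within about 0.6 mm for all three shims and the yaw matches the fence. The top crop shows the red pin cap and the race ring clearly. I'll look straight down on the pin with the wrist camera next.

Request:
move_arm(commands="-33 -54 10 0 0 0 0.46;-66 -107 20 0 0 0 0.46;-100 -160 30 0 0 0 0.46;-134 -214 40 0 0 0 0.46;-134 -214 40 0 0 0 0.46")

```text
t: 20.7
tcp_pos: [0.3861, 0.2832, 0.1561]
tool_rot: [1.0, -0.007, -0.002, 0.001]
force: [0.3, -0.0, 0.3]
finger_gap: 0.727
gripper_force: 0.0
```

Request:
move_arm(commands="0 0 0 0 0 0 0.2;0 0 0 0 0 0 0.2;0 0 0 0 0 0 0.2;0 0 0 0 0 0 0.2;0 0 0 0 0 0 0.2")

```text
t: 21.32
tcp_pos: [0.3895, 0.28, 0.1582]
tool_rot: [1.0, -0.011, 0.0, -0.0]
force: [0.4, -0.6, -0.2]
finger_gap: 0.602
gripper_force: 0.0
```

Run:
```python
from station import snapshot
from h import *
import pickle
state();S=snapshot("wrist");pickle.dump(S,open('w7.pkl','wb'));cv2.imwrite('pics/w7.png',S['image'][:,:,::-1])
r=masks(S)['red'];print(blob(S,r,.072,amin=300))
for c in cv2.findContours(r.astype(np.uint8),0,1)[0]:
    if cv2.contourArea(c)>300: (u,v),k=cv2.minEnclosingCircle(c);print(u,v,k,ray(S,[u,v],.072)*1000)
print(S['pose'][:3,3])
```

```text
t 21.32 tcp [389.5 280.  158.2] yaw -1.24 F [ 0.4 -0.6 -0.2] gap 51.1 q [0.39 0.45 1.86 0.   0.83 1.98]
[(array([463.3, 279.6]), array([22.6, 22.6], dtype=float32), 87.7)]
314.3235168457031 114.11764526367188 23.412033081054688 [[463.43792177 279.90937812]]
[0.46230677 0.27749409 0.30015361]
```

Request:
move_arm(commands="40 -1 0 0 0 0 0.2;74 -2.6 10 0 0 0 0.2;74 -2.6 40 0 0 0 0.2;74 -2.6 60 0 0 0 0.2;74 -2.6 60 0 0 0 0.2")

```text
t: 22.0
tcp_pos: [0.462, 0.281, 0.0967]
tool_rot: [1.0, -0.01, -0.002, 0.001]
force: [1.2, -0.3, 0.3]
finger_gap: 0.602
gripper_force: 0.0
```

Request:
move_arm(commands="0 0 20 0 0 0 0.2;0 0 40 0 0 0 0.2;0 0 53 0 0 0 0.2;0 0 53 0 0 0 0.2;0 0 53 0 0 0 0.2")

```text
t: 22.62
tcp_pos: [0.4636, 0.2818, 0.0458]
tool_rot: [1.0, -0.01, 0.001, -0.0]
force: [0.1, -0.1, -1.4]
finger_gap: 0.602
gripper_force: 0.0
```

Request:
move_arm(commands="0 0 0 0 0 0 -0.1;0 0 0 0 0 0 -0.4;0 0 0 0 0 0 -0.7;0 0 0 0 0 0 -0.7;0 0 0 0 0 0 -0.7", grip_force=40)

```text
t: 23.25
tcp_pos: [0.4635, 0.2816, 0.0457]
tool_rot: [1.0, -0.01, 0.001, -0.0]
force: [0.2, -0.8, 6.1]
finger_gap: 0.263
gripper_force: 39.0
```

```bash
python3 -c "
from h import *
state()"
```

```text
t 23.25 tcp [463.5 281.6  45.7] yaw -1.17 F [ 0.2 -0.8  6.1] gap 22.4 q [ 0.34  0.71  1.78 -0.    0.66  1.93]
```

Request:
move_arm(commands="0 0 -20 0 0 0 -0.7;0 0 -50 0 0 0 -0.7;0 0 -90 0 0 0 -0.7;0 15 -120 0 0 0 -0.7;0 30 -130 0 0 0 -0.7")

```text
t: 23.88
tcp_pos: [0.463, 0.2514, 0.1763]
tool_rot: [1.0, -0.01, 0.001, -0.0]
force: [1.0, 0.0, -0.9]
finger_gap: 0.266
gripper_force: 39.3
```

Request:
move_arm(commands="-3 40 0 0 0 0 -0.7;-6 90 0 0 0 0 -0.7;-9 140 0 0 0 0 -0.7;-12 190 0 0 0 0 -0.7;-15 240 0 0 0 0 -0.7")

```text
t: 24.5
tcp_pos: [0.4413, 0.0102, 0.174]
tool_rot: [1.0, -0.01, -0.001, -0.0]
force: [0.7, -0.5, -2.0]
finger_gap: 0.262
gripper_force: 39.4
```

Request:
move_arm(commands="-2 50 0 0 0 0 -0.7;-4 100 0 0 0 0 -0.7;-6 150 0 0 0 0 -0.7;-8 200 0 0 0 0 -0.7;-8 220 0 0 0 0 -0.7")

```text
t: 25.12
tcp_pos: [0.4293, -0.2105, 0.1741]
tool_rot: [1.0, -0.012, -0.0, -0.0]
force: [0.3, 0.2, -0.9]
finger_gap: 0.262
gripper_force: 39.4
```

```bash
python3 -c "
from h import *
state();print(plan(426,-296,175,-1.2))"
```

```text
t 25.12 tcp [ 429.3 -210.5  174.1] yaw -1.39 F [ 0.3  0.2 -0.9] gap 22.3 q [-0.69  0.42  1.85 -0.    0.87  0.9 ]
(array([-1.2, 85.6, -1. ]), array([-0. ,  0. , -0.2]))
```

Request:
move_arm(commands="0 30 0 0 0 0 -0.7;-1 65 0 0 0 0 -0.7;-1 84 0 0 0 0 -0.7;-1 84 0 0 0 0 -0.7;-1 84 0 0 0 0 -0.7")

```text
t: 25.75
tcp_pos: [0.4268, -0.2901, 0.1746]
tool_rot: [1.0, -0.01, -0.001, -0.001]
force: [-1.4, 0.3, -0.5]
finger_gap: 0.262
gripper_force: 39.5
```

Run:
```python
from station import snapshot
from h import *
import pickle
state();S=snapshot("wrist");pickle.dump(S,open('w8.pkl','wb'));cv2.imwrite('pics/w8.png',S['image'][:,:,::-1])
w=masks(S)['white'];w[300:]=0
cs,hi=cv2.findContours(w.astype(np.uint8),cv2.RETR_CCOMP,cv2.CHAIN_APPROX_NONE)
for c,k in zip(cs,hi[0]):
    if cv2.contourArea(c)>400: (u,v),(a,b),_=cv2.fitEllipse(c);print(round(u,1),round(v,1),round(a,1),round(b,1),'hole' if k[3]>=0 else 'outer',ray(S,[u,v],.016)*1000,ray(S,[[u-a/2,v],[u+a/2,v]],.016)[:,1]*1000)
print(S['pose'][:3,3])
```

```text
t 25.75 tcp [ 426.8 -290.1  174.6] yaw -1.14 F [-1.4  0.3 -0.5] gap 22.3 q [-0.81  0.46  1.76  0.    0.92  0.78]
328.5 115.6 76.7 80.1 outer [[ 499.64526876 -298.48972849]] [-272.54696439 -324.42599248]
328.5 116.4 42.8 44.6 hole [[ 499.15702844 -298.45268373]] [-283.96533108 -312.93800909]
[ 0.49987174 -0.29275986  0.31641694]
```

View pics/w8.png

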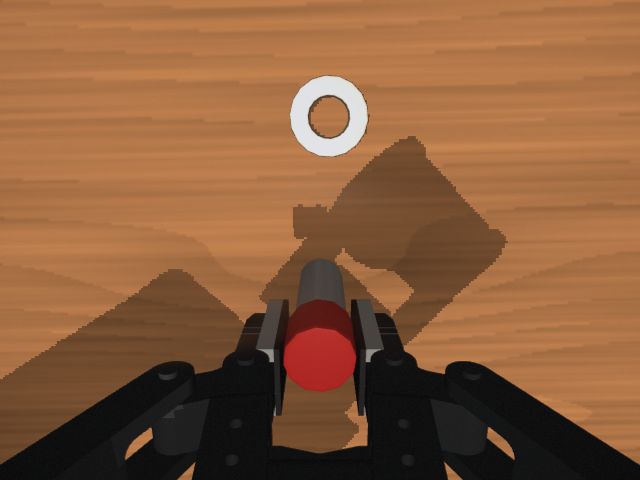

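The race is at (328,116), with its bore centred in it, and the pin hangs upright in the grip at (320,345). I'll move over the bore with the foot still above the race.

```bash
python3 -c "
from h import *
print(plan(499.6,-297,90,-1.2))"
```

```text
(array([72.9,  5.7, 84.6]), array([-0.1,  0.1,  0.1]))
```

Request:
move_arm(commands="20 2 0 0 0 0 -0.7;45 4 10 0 0 0 -0.7;65 5.7 40 0 0 0 -0.7;73 5.7 70 0 0 0 -0.7;73 5.7 84 0 0 0 -0.7")

```text
t: 26.42
tcp_pos: [0.4999, -0.297, 0.0895]
tool_rot: [1.0, -0.009, -0.001, -0.001]
force: [-0.7, 0.3, -1.5]
finger_gap: 0.264
gripper_force: 39.5
```

Request:
move_arm(commands="0 0 0 0 0 0 -0.7;0 0 0 0 0 0 -0.7;0 0 0 0 0 0 -0.7;0 0 0 0 0 0 -0.7;0 0 0 0 0 0 -0.7")

```text
t: 27.05
tcp_pos: [0.5003, -0.2993, 0.0915]
tool_rot: [1.0, -0.01, 0.0, 0.0]
force: [0.7, -0.3, -0.8]
finger_gap: 0.267
gripper_force: 39.5
```

Run:
```python
from station import snapshot
from h import *
state();print(plan(499.6,-297,70,-1.2))
S=snapshot("wrist");cv2.imwrite('pics/w9.png',S['image'][:,:,::-1])
```

```text
t 27.05 tcp [ 500.3 -299.3   91.5] yaw -1.19 F [ 0.7 -0.3 -0.8] gap 22.7 q [-0.73  0.66  1.65  0.    0.82  0.86]
(array([-0.8, -2.3, 21.5]), array([ 0., -0.,  0.]))
```

Request:
move_arm(commands="-0.7 -2.3 4 0 0 0 -0.7;-0.7 -2.3 10 0 0 0 -0.7;-0.7 -2.3 15 0 0 0 -0.7;-0.7 -2.3 15 0 0 0 -0.7;-0.7 -2.3 15 0 0 0 -0.7")

```text
t: 27.72
tcp_pos: [0.4996, -0.2968, 0.0759]
tool_rot: [1.0, -0.01, -0.0, -0.0]
force: [0.5, 0.4, -1.0]
finger_gap: 0.263
gripper_force: 39.5
```

Run:
```python
from station import snapshot
from h import *
state()
S=snapshot("wrist");w=masks(S)['white']
cs=[c for c in cv2.findContours(w.astype(np.uint8),0,cv2.CHAIN_APPROX_NONE)[0] if cv2.contourArea(c)>300]
for c in cs: print(cv2.boundingRect(c),cv2.contourArea(c))
c=max(cs,key=cv2.contourArea);p=ray(S,c[:,0],.016)*1000
# robust circle of radius 27 through outer points
from scipy.optimize import least_squares
f=least_squares(lambda q:np.hypot(*(p-q).T)-26.5,[499,-298],loss='soft_l1',f_scale=.5);d=np.hypot(*(p-f.x).T)-26.5
print('race',f.x,'inliers',(abs(d)<1).sum(),len(p))
```

```text
t 27.73 tcp [ 499.6 -296.8   75.9] yaw -1.18 F [ 0.5  0.4 -1. ] gap 22.4 q [-0.73  0.69  1.67  0.    0.79  0.86]
(269, 217, 103, 92) 4079.0
race [ 498.73736597 -298.02672166] inliers 157 404
```

Request:
move_arm(commands="0 0 5 0 0 0 -0.7;0 0 10 0 0 0 -0.7;0 0 15 0 0 0 -0.7;0 0 20 0 0 0 -0.7;0 0 20 0 0 0 -0.7")

```text
t: 28.4
tcp_pos: [0.4992, -0.2965, 0.0554]
tool_rot: [1.0, -0.01, -0.0, -0.0]
force: [-0.2, 0.4, -1.2]
finger_gap: 0.276
gripper_force: 39.5
```

Request:
move_arm(commands="0 0 2 0 0 0 -0.7;0 0 5 0 0 0 -0.7;0 0 7 0 0 0 -0.7;0 0 9 0 0 0 -0.7;0 0 9.5 0 0 0 -0.7")

```text
t: 29.02
tcp_pos: [0.4995, -0.2967, 0.0464]
tool_rot: [1.0, -0.01, -0.0, -0.0]
force: [0.3, 0.3, -1.8]
finger_gap: 0.266
gripper_force: 39.5
```

Request:
move_arm(commands="0 0 0.6 0 0 0 -0.7;0 0 1 0 0 0 -0.7;0 0 1 0 0 0 -0.7;0 0 1 0 0 0 -0.4;0 0 1 0 0 0 -0.3")

```text
t: 29.65
tcp_pos: [0.4997, -0.2969, 0.0457]
tool_rot: [1.0, -0.01, 0.0, 0.0]
force: [0.7, -0.3, 0.4]
finger_gap: 0.351
gripper_force: 0.0
```

Request:
move_arm(commands="0 0 0 0 0 0 0;0 0 0 0 0 0 0.2;0 0 -10 0 0 0 0.2;0 0 -50 0 0 0 0.2;0 0 -100 0 0 0 0.2")

```text
t: 30.28
tcp_pos: [0.4989, -0.2963, 0.1462]
tool_rot: [1.0, -0.01, -0.001, -0.001]
force: [0.8, -0.4, -0.0]
finger_gap: 0.602
gripper_force: 0.0
```

Request:
move_arm(commands="-20 0 -10 0 0 0 0.2;-50 0 -20 0 0 0 0.2;-73 0 -30 0 0 0 0.2;-73 0 -30 0 0 0 0.2;-73 0 -30 0 0 0 0.2")

```text
t: 30.9
tcp_pos: [0.4266, -0.2953, 0.1754]
tool_rot: [1.0, -0.01, 0.0, -0.0]
force: [0.4, -0.3, -0.9]
finger_gap: 0.599
gripper_force: 0.0
```

Run:
```python
from station import snapshot
from h import *
state();S=snapshot("wrist");m=masks(S)
for n,z in(('red',.072),('white',.016)):
    for c in cv2.findContours(m[n].astype(np.uint8),0,cv2.CHAIN_APPROX_NONE)[0]:
        if cv2.contourArea(c)>400:
            (u,v),(a,b),_=cv2.fitEllipse(c);print(n,u,v,a,b,ray(S,[u,v],z)*1000)
T=snapshot("top");w=masks(T)
for n,z in(('white',.013),('dark',.012),('brass',.012),('red',.072)):
    q=w[n].copy();q[:150]=0;q[340:]=0;q[:,:230]=0;q[:,560:]=0
    for b in blob(T,q,z): print(n,*b)
```

```text
t 30.9 tcp [ 426.6 -295.3  175.4] yaw -1.2 F [ 0.4 -0.3 -0.9] gap 50.9 q [-0.82  0.47  1.75  0.    0.92  0.77]
red 320.4001159667969 115.97644805908203 40.74322509765625 42.29559326171875 [[ 499.58870723 -298.50241193]]
white 320.1899108886719 115.9371566772461 76.44651794433594 79.85027313232422 [[ 499.64717164 -298.52913579]]
white [ 497.3 -292.9] [50.7 45.6] -85.0
white [640.1 -93.8] [47.3 18.8] 0.1
white [640.5 -19.3] [88.6 20.4] -1.6
white [625.9 100.3] [141.8  56. ] 0.0
white [802.    5.6] [90.2 60.2] 5.4
dark [ 499.1 -294.8] [23.3 22. ] 80.3
dark [622.6  29.6] [53.7 51.1] -90.0
brass [611.1 -66.4] [48.9 35. ] -1.6
red [ 498.5 -294. ] [21.7 19.5] 86.1
red [671.2 287.8] [33.  31.3] 0.1
```

```bash
python3 -c "
from station import ticket
print(ticket.sign_off())"
```

```text
the job is handed in; nothing more can be done
None
```

The job is handed in: the three shims are flush, square and within about 0.6 mm of their marks, and the pin stands upright and released in the race bore, with the race unmoved, at about 31 s.

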